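# Put three keyed reference parts back on their own stands

## Robot

A 7-joint arm with a two-finger parallel gripper is mounted at the origin on the work surface. World frame = base frame: x ahead of the robot, y to its left, z up, the work surface at z = 0. Lengths are in m, angles in rad, forces in N, time in s.
With the tool pointing down it reaches from about 0.4 to 0.85 m from the base axis. Payload 4.5 kg.
Tool frame: the origin (TCP) lies on the centre line of the jaws, within the pads' length; the fingertips stand r.tip_extent ahead of it and the grasp point (between the pads) is the TCP (r.tip_extent is the distance from the TCP to the fingertips, in m); z points along the fingers, y is the line along which they close (so a half turn about z gives the same grasp; the last joint's range is limited). The gripper opens to 88 mm and grips with 3 to 60 N. Pads are 18 mm wide; open, the fingers measure 123 mm over their backs; the gripper's body (75 mm by 187 mm) begins 45 mm behind the grasp point.
Start: joints at [-1.3, 0.689, -0.195, 1.565, 0.157, 0.902, -0.215], TCP at [0.147, 0.608, 0.258] pointing down, gripper open.
Joint ranges: [-3.01, 3.01], [-0.46, 2.08], [-1.47, 1.51], [0.13, 2.56], [-1, 4.14], [0.04, 2.09], [-2.66, 2.66]. Speed limits (rad/s): [2.57, 2.57, 3.14, 3.14, 3.14, 3.14, 3.14].

## Interface

Orientations are given as a unit quaternion [x, y, z, w].
In Python, from plant import sensors, vision, finish_job, r gives the robot as it stands. The module is installed in compiled form; this text tells all that it offers.
- The arm moves only by the tool step_arm, never from a script. Its argument "steps" is a list of rows, each a list of 2 entries, a list of its own where there are three numbers: the shift along the tool's x, y, z in cm, then the turn, a rotation vector about the tool's x, y, z in degrees. A call has 1 to 12 rows; each row shifts and turns the commanded pose from where the row before left it, along the tool's axes as they then stand; what a row does not reach is not made up. A row lasts 1/8 s, in which the tool goes at most 62.5 mm and 10.7 degrees, less where a joint would pass 70% of its speed; a pose out of reach is approached as far as the arm can. A call with a gripper value outside its range is refused whole. "claw" is the opening, from -1 (shut) to 1 (fully open), set as the call begins (left out, the last holds). The fingers move at their own pace and stop on an object; "grip_force" is the grip in N (left out, the last holds). Time passes only in rows, so rows that do not move let the fingers close. It gives the time, the measured TCP pose, the force, the opening and the grip force at its end, in the units of the state.
- sensors.get_state(): the state, without advancing time (a new reading comes with each control period).
- vision.snapshot(name): name is "side" or "top"; returns a dict with "img" (384x512x3 uint8, red, green, blue), "fx", "fy", "cx", "cy" (pixels), "position" and "rotation" of the camera in the world. Camera axes: x right, y down, z forward; pixel columns grow to the right and rows downward; lengths in m; the calibration is good to about 2 mm. A picture is of the moment at which its call begins. There is no depth.
- finish_job(): hands the job in; it is judged then, once.
The state is a dict: "clock": time; "q": joint angles; "qd": joint speeds; "joint_torque": joint torques, N m; "tool_pos": TCP position; "eef_rot": TCP orientation; "contact_force": force on the tool from outside, world axes, zero at the start; "moment": the same for the moment, N m; "opening": opening from 0.0 (shut) to 1.0 (fully open); "finger_force": force on a finger pad.
Only numpy, scipy, OpenCV 4.12 (cv2) and the standard library are available. Lean on these libraries where they do the work, as an engineer would, in place of code of your own. Each camera call takes 0.05 s, during which the arm holds its last target. There are 200 camera calls.

## Task

At the microscope bench the three steel reference parts are each sitting on another's stand: swap them round so that the gear is on the stand with the widest foot, the pulley on the middle one and the plain spacer on the narrowest. Set one part down upright on the empty rubber pad to free a post; turn each part until the flat in its bore meets the flat of the post, and let it down until it sits fully home on the stand. Leave the jar, the tweezers and the loupe where they lie.

Things in the scene. Friction and masses are not known exactly. Their poses are not given: they have to be found in the camera images.
- gear: Widest part: loose steel spur gear, 76 mm over its teeth, 16 mm thick; grip the round boss on top, 36 mm in diameter, up to 38 mm above the underside. D bore through its axis, 23 mm, flat 5.8 mm from the axis on the part's +x side: drops over a post only if both flats face the same way within 20 degrees and 1.5 mm. Origin: centre of underside, z up. Starts on the narrow stand.
- pulley: Middle part: loose steel belt pulley, flanges 58 mm in diameter, 20 mm tall; grip the round boss on top, 34 mm in diameter, up to 40 mm above the underside. D bore through its axis, 23 mm, flat 5.8 mm from the axis on the part's +x side: drops over a post only if both flats face the same way within 20 degrees and 1.5 mm. Origin: centre of underside, z up. Starts on the wide stand.
- spacer: Narrowest part: loose plain steel spacer, a round collar 42 mm in diameter, 34 mm tall. D bore through its axis, 23 mm, flat 5.8 mm from the axis on the part's +x side: drops over a post only if both flats face the same way within 20 degrees and 1.5 mm. Origin: centre of underside, z up. Starts on the middle stand. All three parts: 0.2 to 0.6 kg.
- stand_wide: Dark steel stand with the widest round foot, 134 mm in diameter. Fixed. Foot 12 mm thick, shoulder 34 mm across with its top (the seat) at z = 18 mm, bright D post 20 mm in diameter with a flat 4.4 mm from its axis on the stand's +x side; post tip at z = 68 mm, top 10 mm tapered to half. Origin: on the post axis at bench height, z up.
- stand_middle: Dark steel stand with the middle round foot, 110 mm in diameter. Fixed. Foot 12 mm thick, shoulder 34 mm across with its top (the seat) at z = 18 mm, bright D post 20 mm in diameter with a flat 4.4 mm from its axis on the stand's +x side; post tip at z = 68 mm, top 10 mm tapered to half. Origin: on the post axis at bench height, z up.
- stand_narrow: Dark steel stand with the narrowest round foot, 88 mm in diameter. Fixed. Foot 12 mm thick, shoulder 34 mm across with its top (the seat) at z = 18 mm, bright D post 20 mm in diameter with a flat 4.4 mm from its axis on the stand's +x side; post tip at z = 68 mm, top 10 mm tapered to half. Origin: on the post axis at bench height, z up.
- pad: The empty black rubber pad, 130 x 130 mm, 4 mm thick, fixed to the bench: the free spot. Origin: centre of its underside, at bench height (its top is 4 mm higher).
- jar: Bystander: small clear plastic jar with a dark lid, 52 mm in diameter, 42 mm tall, loose. Origin: centre of its underside.
- tweezers: Bystander: steel tweezers lying flat, 110 mm long, 8 mm wide, 6 mm high, loose. Origin: middle of its length, at bench height; x along its length.
- loupe: Bystander: folded pocket loupe lying flat, black eyepiece 36 mm in diameter with a steel cover beside it, 68 mm long in all, 16 mm high, loose. Origin: centre of the eyepiece's underside; the cover lies to its own +x.
Things that resemble listed ones, but are neither listed nor needed, are in the scene too. Leave any orange look-alike of the pulley alone. What is shaped like the stand_wide but turquoise is not meant.

How it is judged:
On the way:
1. one of the three parts has been set down upright on the rubber pad and let go (((horizontal distance between gear and pad below 0.055 m and z of gear in the frame of pad below 0.01 m and angle between gear's own z axis and vertical below 0.15 rad and linear speed of gear below 0.02 m/s and contact force between gear and the fingers below 0.5 N) or (horizontal distance between pulley and pad below 0.055 m and z of pulley in the frame of pad below 0.01 m and angle between pulley's own z axis and vertical below 0.15 rad and linear speed of pulley below 0.02 m/s and contact force between pulley and the fingers below 0.5 N) or (horizontal distance between spacer and pad below 0.055 m and z of spacer in the frame of pad below 0.01 m and angle between spacer's own z axis and vertical below 0.15 rad and linear speed of spacer below 0.02 m/s and contact force between spacer and the fingers below 0.5 N))), for 0.2 s.
At the end, for the whole second after the job is handed in: The gear is on the wide stand, the pulley on the middle stand and the spacer on the narrow stand, each upright and fully home (within 4 mm of the seat height and 6 mm of the post axis), released and at rest (horizontal distance between gear and stand_wide below 0.006 m and z of gear in the frame of stand_wide between 0.014 and 0.022 m and angle between each of gear, pulley, spacer's own z axis and vertical below 0.12 rad and linear speed of each of gear, pulley, spacer below 0.02 m/s and angular speed of each of gear, pulley, spacer below 0.2 rad/s and horizontal distance between pulley and stand_middle below 0.006 m and z of pulley in the frame of stand_middle between 0.014 and 0.022 m and horizontal distance between spacer and stand_narrow below 0.006 m and z of spacer in the frame of stand_narrow between 0.014 and 0.022 m); the robot touches nothing.
It fails at once if the jar is pushed or carried more than 30 mm from where it lay (distance of jar from where it was at the start of the episode above 0.03 m).
It fails at once if the tweezers is pushed or carried more than 30 mm from where it lay (distance of tweezers from where it was at the start of the episode above 0.03 m).
It fails at once if the loupe is pushed or carried more than 30 mm from where it lay (distance of loupe from where it was at the start of the episode above 0.03 m).
It also fails if it takes over 104 s, if anything falls off the work surface, if the arm or the gripper's body presses on something with over 40 N, if the wrist force passes 120 N, or if a joint passes its speed limit or range.

## Working session

There is one attempt and no reset: what is moved stays moved. The work goes in short steps, Python scripts to look and compute and a tool call to move; the robot and the scene stay as the last step left them, time stands still between calls to the robot, and variables do not carry over. Pictures are saved under pics/ and viewed, at most 14 in all, crops included, and the job is handed in when it is done.

Besides the shell and the picture viewer there is one more tool, called after ">>>" as name(argument=value, ...) on one line, values as JSON. step_arm: Moves the arm, as the interface text tells. Its arguments: {"type":"object","properties":{"steps":{"type":"array"},"claw":{"type":"number"},"grip_force":{"type":"number"}},"required":["steps"]}

```bash
mkdir -p pics
cat > h.py <<'E'
import numpy as np, cv2
from plant import sensors, vision, finish_job, r
def snap(n,f=None):
    s=vision.snapshot(n); 
    if f: cv2.imwrite('pics/'+f,s['img'][:,:,::-1])
    return s
def ray(s,u,v):
    d=np.array([(u-s['cx'])/s['fx'],(v-s['cy'])/s['fy'],1.]); return np.array(s['position']),np.array(s['rotation'])@d
def plane(s,u,v,z):
    p,d=ray(s,u,v); return p+d*(z-p[2])/d[2]
def proj(s,P):
    c=np.array(s['rotation']).T@(np.array(P)-s['position']); return s['fx']*c[0]/c[2]+s['cx'],s['fy']*c[1]/c[2]+s['cy']
E
python3 - <<'E'
from h import *
for n in('top','side'):
    s=snap(n); print(n,np.round(s['position'],3),np.round(s['rotation'],3).tolist(),s['fx'],s['cx'],s['cy'])
    cv2.imwrite(f'pics/{n}0.png',cv2.resize(s['img'][:,:,::-1],(800,600),interpolation=cv2.INTER_CUBIC)); np.save(n+'0.npy',s,allow_pickle=True)
st=sensors.get_state(); print({k:np.round(v,3).tolist() for k,v in st.items()},r.tip_extent)
E
```

```text
top [0.472 0.048 1.314] [-0.705, 0.708, -0.031, 0.033] 408.8958669930965 251.40790906387127 188.85690153658214
side [ 0.348 -0.544  0.815] [0.917, -0.193, 0.063, -0.344] 348.0848663551866 257.2301016220192 193.55355833428618
{'clock': 0.1, 'q': [-1.3, 0.69, -0.195, 1.566, 0.157, 0.902, -0.215], 'qd': [-0.001, -0.001, -0.001, -0.004, 0.001, 0.001, -0.001], 'joint_torque': [-0.003, -52.85, -1.272, -15.384, -0.053, 0.002, 0.0], 'tool_pos': [0.147, 0.607, 0.257], 'eef_rot': [0.118, 0.993, -0.001, -0.0], 'contact_force': [0.194, 0.267, 0.888], 'moment': [0.062, -0.005, -0.043], 'finger_force': 0.0, 'opening': 1.003} 0.019
```

View pics/top0.png

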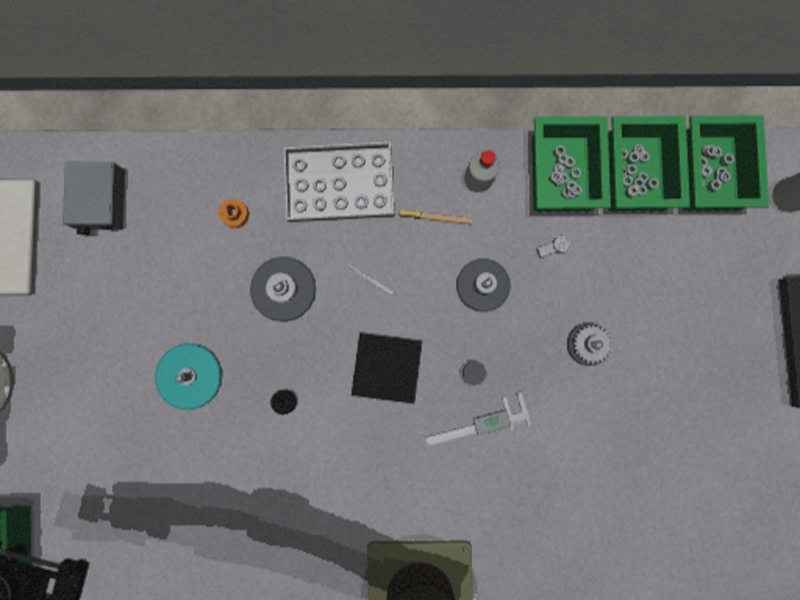

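View pics/side0.png

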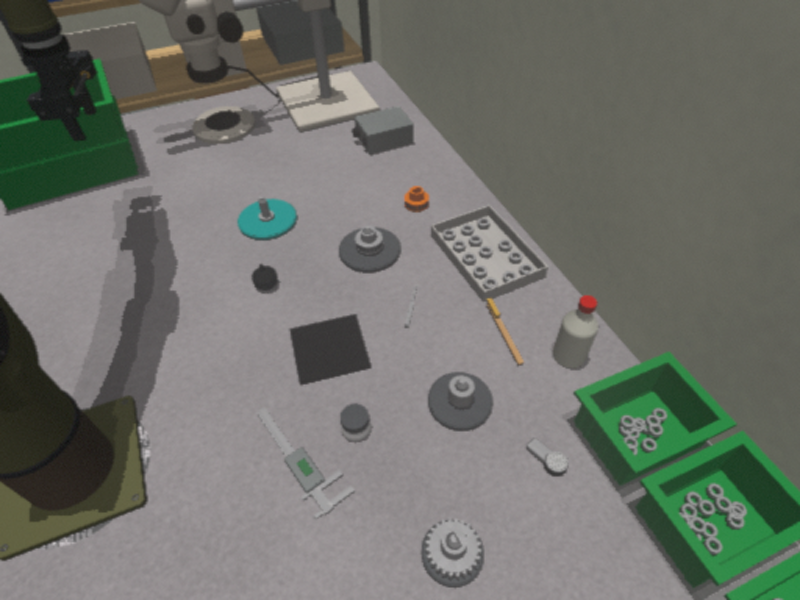

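```bash
cat > h.py <<'E'
import numpy as np, cv2
from scipy.spatial.transform import Rotation as Ro
from plant import sensors, vision, finish_job, r
def snap(n):
    s=vision.snapshot(n); s['R']=Ro.from_quat(s['rotation']).as_matrix(); return s
def plane(s,u,v,z):
    d=s['R']@np.array([(u-s['cx'])/s['fx'],(v-s['cy'])/s['fy'],1.]); p=np.array(s['position']); return p+d*(z-p[2])/d[2]
def proj(s,P):
    c=s['R'].T@(np.array(P)-s['position']); return s['fx']*c[0]/c[2]+s['cx'],s['fy']*c[1]/c[2]+s['cy']
def crop(s,u,v,h=25,size=260):
    u,v=int(round(u)),int(round(v)); return cv2.resize(s['img'][max(v-h,0):v+h,max(u-h,0):u+h,::-1],(size,size),interpolation=cv2.INTER_CUBIC)
E
python3 - <<'E'
from h import *
t=snap('top'); d=snap('side')
names=dict(wide=(283,289),middle=(484,285),narrow=(590,344))
for n,z in (('img',0),):
    g=cv2.cvtColor(t['img'],cv2.COLOR_RGB2GRAY)
row1=[];row2=[]
# floor gray level contours: dark feet
for k,(a,b) in names.items():
    u,v=a*.64,b*.64
    x0,y0=int(u)-26,int(v)-26
    sub=t['img'][y0:y0+52,x0:x0+52].astype(int)
    gg=sub.mean(2); m=((gg<88)).astype(np.uint8)
    cs,_=cv2.findContours(m,cv2.RETR_EXTERNAL,cv2.CHAIN_APPROX_NONE)
    c=max(cs,key=cv2.contourArea); (cx,cy),rad=cv2.minEnclosingCircle(c)
    e=cv2.fitEllipse(c)
    P=plane(t,cx+x0,cy+y0,.012); Pe=plane(t,e[0][0]+x0,e[0][1]+y0,.012)
    print(k,gg.min(),np.median(gg[:3]),'circle',np.round(P,4),'diam mm',2*rad*1300/409,'ell',np.round(Pe,4),np.round(np.array(e[1])*1300/409))
    row1.append(crop(t,u,v,24))
    us,vs=proj(d,[Pe[0],Pe[1],.04]); print(us/.64,vs/.64); row2.append(crop(d,us,vs,24))
cv2.imwrite('pics/c1.png',np.vstack([np.hstack(row1),np.hstack(row2)]))
m=(t['img'].max(2)<40).astype(np.uint8); m[:200]=0
cs,_=cv2.findContours(m,cv2.RETR_EXTERNAL,cv2.CHAIN_APPROX_NONE)
for c in cs:
    if 800<cv2.contourArea(c)<3000:
        q=cv2.minAreaRect(c); print('pad',np.round(plane(t,*q[0],.004),4),np.array(q[1])*1310/409,q[2], np.array(q[0])/.64)
E
```

```text
wide 49.333333333333336 132.5 circle [0.6041 0.2751 0.012 ] diam mm 133.19904075566598 ell [0.6049 0.2752 0.012 ] [127. 130.]
365.9415491977833 237.19063917144462
middle 42.0 133.33333333333334 circle [ 0.6121 -0.1342  0.012 ] diam mm 109.58601897969514 ell [ 0.6113 -0.1339  0.012 ] [103. 107.]
457.89563539414326 388.62801686292806
narrow 38.666666666666664 133.33333333333334 circle [ 0.4894 -0.3428  0.012 ] diam mm 86.01079068731853 ell [ 0.4899 -0.3536  0.012 ] [82. 95.]
452.41784833333304 547.477251977096
pad [0.035  0.7454 0.004 ] [ 89.68215159 176.16136919] 90.0 [ 42.96875 576.5625 ]
pad [0.4436 0.0649 0.004 ] [127.23104948 127.37531004] 7.765166282653809 [385.70456505 367.33329296]
```

View pics/c1.png

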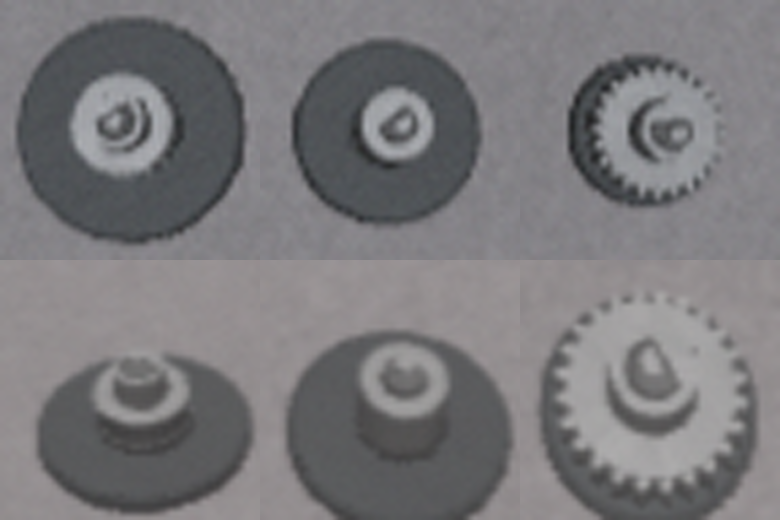

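Run:
```python
from h import *
R1=[];R2=[]
A=[snap('top') for _ in range(4)];B=[snap('side') for _ in range(4)]
t=A[0].copy();d=B[0].copy()
t['img']=np.clip(np.mean([a['img'] for a in A],0)*1.4-30,0,255).astype(np.uint8)
d['img']=np.clip(np.mean([a['img'] for a in B],0)*1.4-30,0,255).astype(np.uint8)
for P in([.6045,.2752,.06],[.6115,-.134,.06],[.4894,-.3428,.06]):
    for s,R in((t,R1),(d,R2)):
        u,v=proj(s,P); print(round(u,1),round(v,1)); R.append(crop(s,u,v,10,266))
cv2.imwrite('pics/c2.png',np.vstack([np.hstack(R1),np.hstack(R2)]))
print(t['R'].round(3),d['R'].round(3))
```

```text
178.2 183.3
233.7 147.3
310.9 180.4
293.6 244.5
380.0 219.8
287.5 342.5
[[-0.005 -0.996  0.09 ]
 [-1.     0.005  0.001]
 [-0.002 -0.09  -0.996]] [[ 0.918 -0.311  0.247]
 [-0.397 -0.689  0.606]
 [-0.018 -0.654 -0.756]]
```

View pics/c2.png

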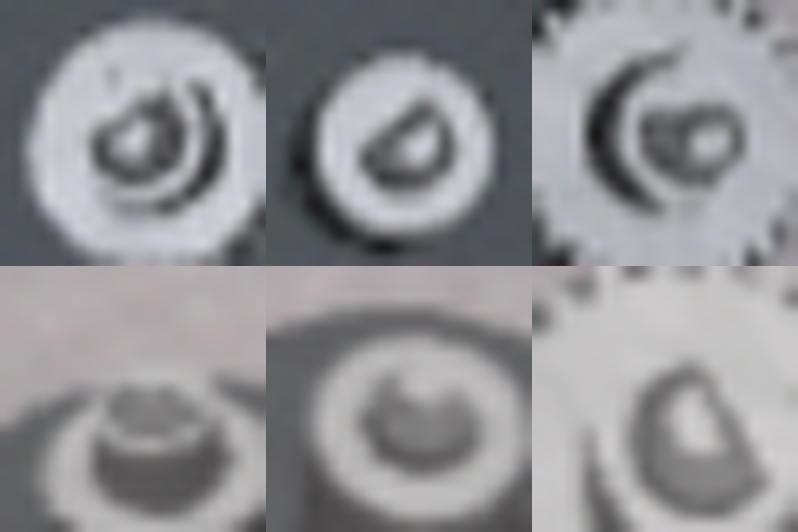

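>>> step_arm(steps=[[[0,0,0],[0,0,-6.8]],[[0,0,0],[0,0,-6.75]],[[-4.6,-3.3,0],[0,0,0]],[[-4.6,-3.3,0],[0,0,0]],[[-4.6,-3.3,0],[0,0,0]],[[-4.6,-3.3,0],[0,0,0]],[[-4.6,-3.3,0],[0,0,0]],[[-4.6,-3.3,0],[0,0,0]],[[-4.6,-3.3,0],[0,0,0]],[[-4.6,-3.3,0],[0,0,0]],[[-4.6,-3.3,0],[0,0,0]],[[-4.3,-3.3,0],[0,0,0]]], claw=1, grip_force=20)

```text
clock: 2.1
tool_pos: [0.6051, 0.2761, 0.2578]
eef_rot: [0.0, 1.0, 0.0, 0.0]
contact_force: [0.3, 0.9, -0.2]
opening: 0.999
finger_force: 0.0
```

>>> step_arm(steps=[[[0,0,5],[0,0,0]],[[0,0,5],[0,0,0]],[[0,0,5],[0,0,0]],[[0,0,3],[0,0,0]],[[0,0,1.7],[0,0,0]],[[0,0,0],[0,0,0]]])

```text
clock: 2.85
tool_pos: [0.6031, 0.2773, 0.06]
eef_rot: [0.0, 1.0, -0.0, -0.001]
contact_force: [0.3, 0.6, 0.6]
opening: 1.001
finger_force: 0.0
```

>>> step_arm(steps=[[[0,0,0],[0,0,0]],[[0,0,0],[0,0,0]],[[0,0,0],[0,0,0]],[[0,0,0],[0,0,0]],[[0,0,0],[0,0,0]],[[0,0,0],[0,0,0]]], claw=-1, grip_force=8)

```text
clock: 3.6
tool_pos: [0.6035, 0.2768, 0.0607]
eef_rot: [0.0, 1.0, -0.0, -0.0]
contact_force: [-0.7, -1.4, 0.4]
opening: 0.37
finger_force: 8.0
```

>>> step_arm(steps=[[[0,0,0],[0,0,0]],[[0,0,0],[0,0,0]],[[0,0,-1.5],[0,0,0]],[[0,0,-3],[0,0,0]],[[0,0,-3],[0,0,0]],[[0,0,0],[0,0,0]]], grip_force=25)

```text
clock: 4.35
tool_pos: [0.605, 0.279, 0.1384]
eef_rot: [0.0, 1.0, 0.002, 0.002]
contact_force: [0.2, 0.3, -4.6]
opening: 0.361
finger_force: 24.9
```

>>> step_arm(steps=[[[3.2,-4.2,0],[0,0,0]],[[3.2,-4.2,0],[0,0,0]],[[3.2,-4.2,0],[0,0,0]],[[3.2,-4.2,0],[0,0,0]],[[3.2,-4.4,0],[0,0,0]],[[0,0,3],[0,0,0]],[[0,0,3],[0,0,0]],[[0,0,2],[0,0,0]],[[0,0,0.5],[0,0,0]],[[0,0,0],[0,0,0]]])

```text
clock: 5.6
tool_pos: [0.444, 0.0661, 0.0504]
eef_rot: [-0.0, 1.0, 0.0, -0.001]
contact_force: [-0.5, 0.3, -3.3]
opening: 0.369
finger_force: 25.0
```

Run:
```python
from h import *
t=snap('top');d=snap('side'); R=[]
for s in(t,d):
    s['img']=np.clip(s['img']*1.4-30,0,255).astype(np.uint8)
    R.append(crop(s,*proj(s,[.6045,.2752,.05]),16,400))
cv2.imwrite('pics/c3.png',np.hstack(R))
st=sensors.get_state();print({k:np.round(st[k],3).tolist() for k in('tool_pos','contact_force','moment','opening','finger_force')})
```

```text
{'tool_pos': [0.444, 0.066, 0.051], 'contact_force': [0.1, 0.22, -3.822], 'moment': [-0.023, -0.012, 0.031], 'opening': 0.368, 'finger_force': 24.955}
```

View pics/c3.png

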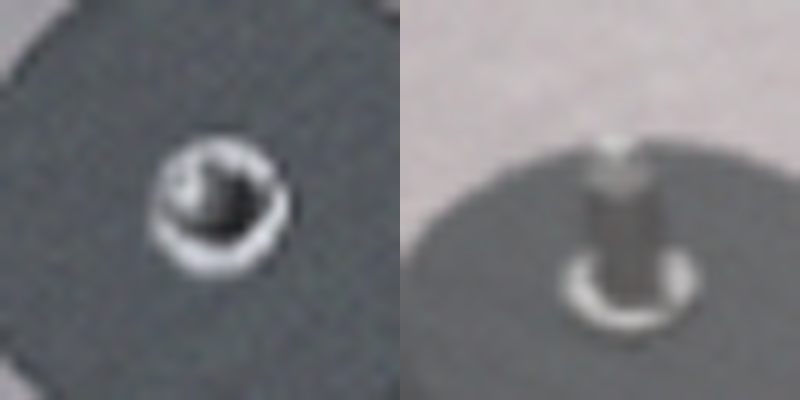

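>>> step_arm(steps=[[[0,0,0.3],[0,0,0]],[[0,0,0],[0,0,0]]])

```text
clock: 5.95
tool_pos: [0.4444, 0.0658, 0.0486]
eef_rot: [-0.0, 1.0, 0.0, -0.001]
contact_force: [-0.4, 0.6, -4.2]
opening: 0.363
finger_force: 25.0
```

>>> step_arm(steps=[[[0,0,0.15],[0,0,0]],[[0,0,0.1],[0,0,0]],[[0,0,0],[0,0,0]]])

```text
clock: 6.32
tool_pos: [0.4445, 0.0657, 0.0466]
eef_rot: [0.0, 1.0, 0.0, -0.0]
contact_force: [-1.9, -0.5, 3.0]
opening: 0.366
finger_force: 25.2
```

>>> step_arm(steps=[[[0,0,0],[0,0,0]],[[0,0,0],[0,0,0]],[[0,0,0],[0,0,0]],[[0,0,-4],[0,0,0]],[[0,0,-6],[0,0,0]],[[0,-6,0],[0,0,0]],[[0,-6,0],[0,0,0]],[[0,-6,0],[0,0,0]],[[-1,-6,0],[0,0,0]],[[-1,-6,0],[0,0,0]],[[-1,-4,0],[0,0,0]]], claw=1)

```text
clock: 7.7
tool_pos: [0.4733, -0.2781, 0.1455]
eef_rot: [0.002, 1.0, -0.0, -0.001]
contact_force: [0.9, 0.6, 0.5]
opening: 1.0
finger_force: 0.0
```

Run:
```python
from h import *
import numpy as np
t=np.load('top0.npy',allow_pickle=True).item(); t['R']=Ro.from_quat(t['rotation']).as_matrix()
u,v=378,220; x0,y0=u-26,v-26
g=t['img'][y0:y0+52,x0:x0+52].mean(2)
m=cv2.morphologyEx(((g>152)).astype(np.uint8),cv2.MORPH_CLOSE,np.ones((5,5)))
c=max(cv2.findContours(m,cv2.RETR_EXTERNAL,cv2.CHAIN_APPROX_NONE)[0],key=cv2.contourArea)
(a,b),rad=cv2.minEnclosingCircle(c);e=cv2.fitEllipse(c)
print('gear',plane(t,a+x0,b+y0,.034).round(4),rad*2*1285/409,plane(t,e[0][0]+x0,e[0][1]+y0,.034).round(4),np.array(e[1])*1285/409)
n=snap('top');n['img']=np.clip(n['img']*1.3-20,0,255).astype(np.uint8)
u,v=proj(n,[.4445,.0657,.044]);s=snap('side');us,vs=proj(s,[.4445,.0657,.044])
uw,vw=proj(n,[.6045,.2752,.018])
cv2.imwrite('pics/c4.png',np.hstack([crop(n,u,v,10,266),crop(s,us,vs,12,266),crop(n,uw,vw,10,266)]));print(u,v,uw,vw)
# shoulder ring wide
x0,y0=int(uw)-9,int(vw)-9; g=n['img'][y0:y0+18,x0:x0+18].mean(2); m=(g>130).astype(np.uint8)
c=np.vstack(cv2.findContours(m,cv2.RETR_EXTERNAL,cv2.CHAIN_APPROX_NONE)[0]);(a,b),rad=cv2.minEnclosingCircle(c)
print('ring',plane(n,a+x0,b+y0,.018).round(4),rad*2*1300/409)
```

```text
gear [ 0.4953 -0.345   0.034 ] 59.28016716227263 [ 0.4959 -0.343   0.034 ] [40.49583744 49.14782501]
246.41125466285393 235.09415852074147 180.5710669988133 184.70388614825922
ring [0.6068 0.277  0.018 ] 34.233957631080834
```

View pics/c4.png

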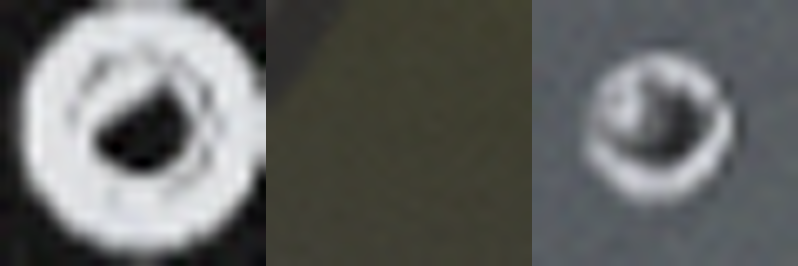

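Run:
```python
from h import *
from scipy.optimize import least_squares
t=np.load('top0.npy',allow_pickle=True).item(); t['R']=Ro.from_quat(t['rotation']).as_matrix()
img=cv2.cvtColor(t['img'],cv2.COLOR_RGB2GRAY).astype(float)
def radial(s,u,v,r,ths,sign):
    pts=[]
    for th in ths:
        rr=np.arange(r-3,r+3.01,.25)
        p=cv2.remap(img.astype(np.float32),(u+rr*np.cos(th)).astype(np.float32)[None],(v+rr*np.sin(th)).astype(np.float32)[None],cv2.INTER_LINEAR)[0]
        g=np.gradient(cv2.GaussianBlur(p[None],(5,1),0)[0])*sign; k=g.argmax(); pts.append((u+rr[k]*np.cos(th),v+rr[k]*np.sin(th)))
    return np.array(pts)
def fit(pts,r):
    f=lambda q:np.hypot(pts[:,0]-q[0],pts[:,1]-q[1])-r
    o=least_squares(f,pts.mean(0),loss='soft_l1',f_scale=.3); return o.x,np.abs(o.fun).mean()
for n,u,v,z,D,sg,a,b in(('gearfoot',376.9,220,.012,88,1,80,280),('gearteeth',379.5,220.2,.034,73,-1,-60,60),('wide',181,185,.012,134,1,0,360),('mid',309.5,182,.012,110,1,0,360)):
    for _ in range(3):
        r=D/2000*408.9/(1.314-z)/.996
        p=radial(t,u,v,r,np.deg2rad(np.arange(a,b,4)),sg);(u,v),e=fit(p,r)
    print(n,round(u,2),round(v,2),e.round(2),plane(t,u,v,z).round(4))
n=snap('top');img=n['img'].astype(float)
# pulley bore PCA
U=cv2.resize(n['img'][226:245,237:257].mean(2),None,fx=16,fy=16,interpolation=cv2.INTER_CUBIC)
m=(U<95).astype(np.uint8);c,l,stt,ce=cv2.connectedComponentsWithStats(m)
k=l[int((235-226)*16+8),int((246.5-237)*16)];M=cv2.moments((l==k).astype(np.uint8),True)
a=.5*np.arctan2(2*M['mu11'],M['mu20']-M['mu02']);print(k,M['m00']/256,'long axis img deg',np.degrees(a),'=> flat normal yaw',90-(np.degrees(a)%180)+0, )
```

```text
gearfoot 376.04 219.61 0.13 [ 0.4906 -0.3454  0.012 ]
gearteeth 377.9 220.11 0.27 [ 0.4887 -0.3444  0.034 ]
wide 180.74 184.55 0.21 [0.6056 0.2757 0.012 ]
mid 308.83 182.04 0.18 [ 0.6116 -0.1343  0.012 ]
2 29.4453125 long axis img deg -31.710768892381537 => flat normal yaw -58.28923110761846
```

>>> step_arm(steps=[[[-0.8,-3.3,0],[0,0,0]],[[-0.8,-3.4,0],[0,0,0]],[[0,0,4],[0,0,0]],[[0,0,3],[0,0,0]],[[0,0,1.5],[0,0,0]],[[0,0,0],[0,0,0]]])

```text
clock: 8.6
tool_pos: [0.49, -0.3399, 0.0604]
eef_rot: [-0.001, 1.0, 0.001, -0.002]
contact_force: [0.3, 0.2, 0.6]
opening: 0.997
finger_force: 0.0
```

>>> step_arm(steps=[[[0,-0.5,0.35],[0,0,0]],[[0,0,0],[0,0,0]]])

```text
clock: 8.85
tool_pos: [0.4905, -0.3473, 0.0581]
eef_rot: [0.001, 1.0, -0.001, -0.0]
contact_force: [-0.4, -0.1, 0.5]
opening: 0.999
finger_force: 0.0
```

>>> step_arm(steps=[[[0,0,0],[0,0,0]],[[0,0,0],[0,0,0]],[[0,0,0],[0,0,0]],[[0,0,0],[0,0,0]],[[0,0,0],[0,0,0]],[[0,0,0],[0,0,0]]], claw=-1, grip_force=25)

```text
clock: 9.6
tool_pos: [0.4902, -0.3481, 0.0574]
eef_rot: [0.001, 1.0, -0.001, -0.001]
contact_force: [0.2, -3.7, -0.2]
opening: 0.389
finger_force: 25.0
```

```bash
cat >> h.py <<'E'
def st(n=6):
    L=[]
    for _ in range(n): L.append(sensors.get_state()); vision.snapshot('top')
    for k in('tool_pos','contact_force','moment','opening'): print(k,np.mean([a[k] for a in L],0).round(4))
    print(L[-1]['clock'])
E
python3 -c "
from h import *
st()"
```

```text
tool_pos [ 0.4902 -0.3481  0.0574]
contact_force [ 0.6947 -4.8493 -0.7799]
moment [-1.0182 -0.1287 -0.0107]
opening 0.3878
9.85
```

>>> step_arm(steps=[[[0,-0.15,0],[0,0,0]],[[0,0,0],[0,0,0]]])

```text
clock: 10.15
tool_pos: [0.4902, -0.3482, 0.0574]
eef_rot: [0.0, 1.0, -0.0, -0.001]
contact_force: [0.8, -4.0, -0.2]
opening: 0.39
finger_force: 25.0
```

```bash
python3 -c "
from h import *
st(4)"
```

```text
tool_pos [ 0.4902 -0.3482  0.0574]
contact_force [ 0.4419 -4.2066 -0.2909]
moment [-0.8169 -0.1105 -0.0199]
opening 0.3908
10.3
```

>>> step_arm(steps=[[[0,0,-1],[0,0,0]],[[0,0,-2.5],[0,0,0]],[[0,0,-4],[0,0,0]],[[0,0,0],[0,0,0]],[[0,0,0],[0,0,0]]])

```text
clock: 10.98
tool_pos: [0.4889, -0.3466, 0.1306]
eef_rot: [-0.0, 1.0, 0.001, -0.002]
contact_force: [-0.4, 1.1, -6.3]
opening: 0.387
finger_force: 24.8
```

```bash
python3 -c "
from h import *
st(4)
s=snap('side'); s['img']=np.clip(s['img']*1.3-20,0,255).astype(np.uint8)
cv2.imwrite('pics/c5.png',np.hstack([crop(s,*proj(s,[.49,-.346,.08]),50,400),crop(s,*proj(s,[.49,-.346,.045]),14,400)]))
"
```

```text
tool_pos [ 0.4888 -0.3469  0.1304]
contact_force [-0.3279  0.09   -5.8316]
moment [ 0.0172  0.0157 -0.0109]
opening 0.39
11.125
```

View pics/c5.png

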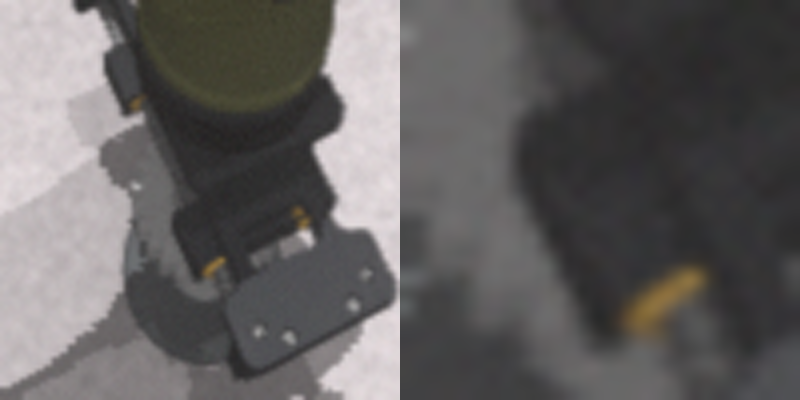

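>>> step_arm(steps=[[[-0.97,5.2,0],[0,0,0]],[[-0.97,5.2,0],[0,0,0]],[[-0.97,5.2,0],[0,0,0]],[[-0.97,5.2,0],[0,0,0]],[[-0.97,5.2,0],[0,0,0]],[[-0.97,5.2,0],[0,0,0]],[[-0.97,5.2,0],[0,0,0]],[[-0.97,5.2,0],[0,0,0]],[[-0.97,5.2,0],[0,0,0]],[[-0.97,5.2,0],[0,0,0]],[[-0.97,5.2,0],[0,0,0]],[[-0.97,5.0,0],[0,0,0]]])

```text
clock: 12.72
tool_pos: [0.6066, 0.2759, 0.1314]
eef_rot: [-0.0, 1.0, -0.0, -0.001]
contact_force: [1.3, 0.3, -5.5]
opening: 0.387
finger_force: 24.8
```

```bash
python3 -c "
from h import *
st(4)
P=[]
for n in('top','side'):
    I=[snap(n) for _ in range(4)]; s=I[0]; s['img']=np.clip(np.mean([a['img'] for a in I],0)*1.5-40,0,255).astype(np.uint8)
    P.append(crop(s,*proj(s,[.4895,-.346,.045]),12,400)); print(proj(s,[.4895,-.346,.018]),proj(s,[.4895,-.346,.068]))
cv2.imwrite('pics/c6.png',np.hstack(P))
"
```

```text
tool_pos [0.6058 0.2818 0.132 ]
contact_force [ 0.062   2.6926 -5.1094]
moment [ 0.3558 -0.      0.0097]
opening 0.3867
12.875
(np.float64(376.8324383320581), np.float64(219.93448054888228)) (np.float64(381.83281948038905), np.float64(219.69082770278382))
(np.float64(287.2897679741333), np.float64(350.2920984950661)) (np.float64(288.43166174912176), np.float64(342.7007197832968))
```

View pics/c6.png

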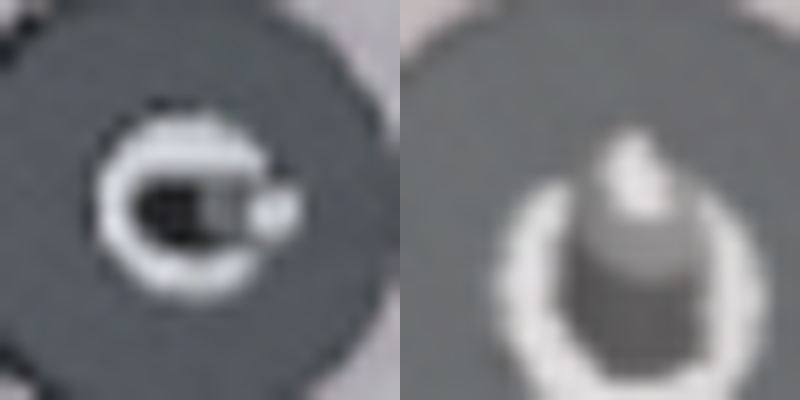

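```bash
python3 -c "
from h import *
st(2)
I=[snap('top') for _ in range(6)]; s=I[0]; g=np.mean([a['img'] for a in I],0).mean(2)
print(g[214:228,370:386].round(0).astype(int))
for c in range(374,382):
    col=g[214:221,c]; d=np.diff(col); k=d.argmin(); 
    lo=g[219:221,c].mean(); hi=g[216:218,c].max(); mid=(lo+hi)/2
    y=np.arange(216,221,.02); p=np.interp(y,np.arange(214,228),g[214:228,c]); j=np.where((p<mid)&(y>217))[0]
    print(c,hi.round(),lo.round(), y[j[0]].round(2) if len(j) else None)
s=snap('side'); f=lambda u,v,z:plane(s,275+ (u-400)/16.67, (334 if 1 else 0)+v/16.67,z)[:2]
for z in(.068,):
    a,b=f(640,135,z),f(670,210,z); d=b-a; print('dir',d, 'normal yaw',np.degrees(np.arctan2(-d[0],d[1]))%180)
"
```

```text
tool_pos [0.607  0.2733 0.1322]
contact_force [-0.0911 -0.2105 -5.7877]
moment [ 0.0336  0.0036 -0.037 ]
opening 0.3875
13.375
[[ 86  87  86  85  85  85  69  84  85  99  86  86  86  86  85  86]
 [ 88  87  88  86  75 106 141 144 144 147 119 100  87  87  88  86]
 [ 88  88  87  73 120 150 165 163 164 162 152 142  98  87  85  86]
 [ 88  87  82 101 158 164 167 165 165 164 163 162 143  88  87  86]
 [ 87  85  84 152 164 137 118 115 117 123 123 119 124  81  83  88]
 [ 87  85  88 165 147  92  61  55  61  95  95  90 115 126 123  89]
 [ 87  85  78 163 137  61  52  53  59 100  99  99 155 159 154  87]
 [ 88  85  78 166 155  85  54  55  58  87  96 101 147 154 132  87]
 [ 88  87  86 138 165 125  84  56  56  65  84  96 111 114  96  85]
 [ 88  87  88  91 138 162 150 142 120 120 143 144 113  86  85  85]
 [ 87  87  86  80  98 140 168 167 158 157 163 139 102  87  87  87]
 [ 88  88  88  88  86  99 121 123 132 132 121 102  86  87  85  86]
 [ 87  87  88  87  87  87  85  86  94  94  86  86  86  87  86  85]
 [ 87  88  87  86  87  85  86  86  86  86  86  87  86  85  86  86]]
374 158.0 142.0 218.86
375 164.0 76.0 218.38
376 167.0 56.0 218.12
377 165.0 54.0 218.1
378 165.0 60.0 218.1
379 164.0 98.0 217.8
380 163.0 97.0 217.84
381 162.0 94.0 217.8
dir [-0.00065892 -0.00945287] normal yaw 176.0126247314092
```

>>> step_arm(steps=[[[0,0,0],[0,0,-10.6]],[[0,0,0],[0,0,-10.6]],[[0,0,0],[0,0,-10.6]],[[0,0,0],[0,0,0]],[[0,0,0],[0,0,0]]])

```text
clock: 14.4
tool_pos: [0.6069, 0.2741, 0.1321]
eef_rot: [-0.272, 0.962, 0.0, -0.001]
contact_force: [0.3, 0.5, -4.4]
opening: 0.386
finger_force: 24.8
```

```bash
cat >> h.py <<'E'
def to(x,y,z):
    L=[];
    for _ in range(4): L.append(sensors.get_state()); vision.snapshot('top')
    p=np.mean([a['tool_pos'] for a in L],0); R=Ro.from_quat(L[-1]['eef_rot']).as_matrix()
    print('pos',p.round(4),'spread',np.ptp([a['tool_pos'] for a in L],0).round(4),'F',np.mean([a['contact_force'] for a in L],0).round(1),'M',np.mean([a['moment'] for a in L],0).round(2),'yaw',np.degrees(np.arctan2(-R[0,1],R[1,1])).round(1),'op',L[-1]['opening'].__round__(3),L[-1]['clock'])
    print('shift cm',(R.T@(np.array([x,y,z])-p)*100).round(2))
E
python3 -c "
from h import *
to(.6055,.2757,.1122)"
```

```text
pos [0.6069 0.2741 0.1322] spread [0.     0.0001 0.0001] F [-0.1  0.  -5.4] M [ 0.07 -0.    0.01] yaw 31.7 op 0.392 14.55
shift cm [0.03 0.21 2.  ]
```

>>> step_arm(steps=[[[0,0.2,1.5],[0,0,0]],[[0,0,1.0],[0,0,0]],[[0,0,0.3],[0,0,0]],[[0,0,0.3],[0,0,0]],[[0,0,0],[0,0,0]]])

```text
clock: 15.22
tool_pos: [0.6058, 0.2758, 0.1011]
eef_rot: [-0.274, 0.962, 0.0, -0.001]
contact_force: [-0.5, -0.2, -4.9]
opening: 0.393
finger_force: 24.8
```

>>> step_arm(steps=[[[0,0,0.3],[0,0,0]],[[0,0,0.3],[0,0,0]],[[0,0,0.3],[0,0,0]],[[0,0,0],[0,0,0]]])

```text
clock: 15.72
tool_pos: [0.6057, 0.2755, 0.0917]
eef_rot: [-0.274, 0.962, -0.0, -0.001]
contact_force: [-0.6, -0.3, -5.6]
opening: 0.389
finger_force: 24.8
```

>>> step_arm(steps=[[[0,0,0.7],[0,0,0]],[[0,0,0.7],[0,0,0]],[[0,0,0.7],[0,0,0]],[[0,0,0.7],[0,0,0]],[[0,0,0.3],[0,0,0]],[[0,0,0],[0,0,0]]])

```text
clock: 16.48
tool_pos: [0.6057, 0.2755, 0.0608]
eef_rot: [-0.274, 0.962, -0.0, -0.001]
contact_force: [0.7, -1.3, -6.7]
opening: 0.388
finger_force: 24.8
```

>>> step_arm(steps=[[[0,0,0.2],[0,0,0]],[[0,0,0.1],[0,0,0]],[[0,0,0.1],[0,0,0]],[[0,0,0],[0,0,0]]])

```text
clock: 16.98
tool_pos: [0.606, 0.2759, 0.0575]
eef_rot: [-0.274, 0.962, 0.0, -0.0]
contact_force: [0.4, -0.7, -2.3]
opening: 0.389
finger_force: 24.9
```

>>> step_arm(steps=[[[0,0,0],[0,0,0]],[[0,0,0],[0,0,0]],[[0,0,0],[0,0,0]],[[0,0,-2],[0,0,0]],[[0,0,-4],[0,0,0]],[[0,0,-3],[0,0,10.6]],[[0,0,0],[0,0,10.6]],[[0,0,0],[0,0,10.6]],[[0,0,0],[0,0,0]]], claw=1)

```text
clock: 18.1
tool_pos: [0.6061, 0.2763, 0.1487]
eef_rot: [-0.001, 1.0, 0.0, 0.0]
contact_force: [-0.2, 0.1, -0.5]
opening: 0.998
finger_force: 0.0
```

>>> step_arm(steps=[[[0,-5.1,0],[0,0,0]],[[0,-5.1,0],[0,0,0]],[[0,-5.1,0],[0,0,0]],[[0,-5.1,0],[0,0,0]],[[-0.1,-5.1,0],[0,0,0]],[[-0.2,-5.1,0],[0,0,0]],[[-0.2,-5.1,0],[0,0,0]],[[-0.1,-5.1,0],[0,0,0]],[[0,0,0],[0,0,0]],[[0,0,0],[0,0,0]],[[0,0,0],[0,0,0]]])

```text
clock: 19.48
tool_pos: [0.612, -0.13, 0.1477]
eef_rot: [-0.002, 1.0, 0.001, -0.0]
contact_force: [-0.4, -0.0, -0.1]
opening: 1.003
finger_force: 0.0
```

```bash
python3 -c "
from h import *
to(.6116,-.1343,.053)
s=snap('top'); cv2.imwrite('pics/c7.png',np.hstack([crop(s,*proj(s,[.606,.276,.04]),26,390),crop(s,*proj(s,[.4445,.0657,.044]),26,390)]))"
```

```text
pos [ 0.612  -0.1303  0.1475] spread [0.0001 0.0007 0.0003] F [-0.3  0.2  0.1] M [-0.  0. -0.] yaw 0.1 op 0.998 19.625
shift cm [ 0.03 -0.4   9.45]
```

View pics/c7.png

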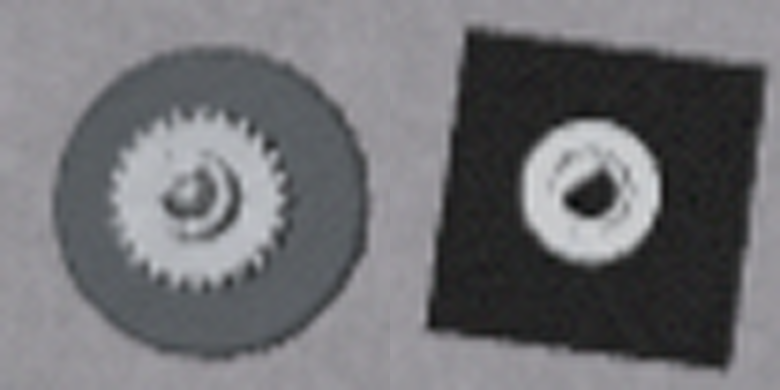

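>>> step_arm(steps=[[[0,-0.4,3],[0,0,0]],[[0,0,3],[0,0,0]],[[0,0,2.5],[0,0,0]],[[0,0,1.2],[0,0,0]],[[0,0,0],[0,0,0]],[[0,0,0],[0,0,0]]])

```text
clock: 20.48
tool_pos: [0.6124, -0.136, 0.0512]
eef_rot: [0.0, 1.0, -0.0, 0.0]
contact_force: [0.5, -0.5, 0.9]
opening: 1.001
finger_force: 0.0
```

>>> step_arm(steps=[[[0,0,0],[0,0,0]],[[0,0,0],[0,0,0]],[[0,0,0],[0,0,0]],[[0,0,0],[0,0,0]],[[0,0,0],[0,0,0]]], claw=-1, grip_force=25)

```text
clock: 21.1
tool_pos: [0.6116, -0.1362, 0.0502]
eef_rot: [0.0, 1.0, -0.0, -0.001]
contact_force: [-0.0, 0.7, 0.7]
opening: 0.471
finger_force: 25.0
```

```bash
python3 -c "
from h import *
to(.6116,-.1343,.053)"
```

```text
pos [ 0.6116 -0.1362  0.0502] spread [0. 0. 0.] F [ 0.1 -0.2  0.4] M [-0.02  0.01 -0.  ] yaw -0.0 op 0.47 21.25
shift cm [-0.    0.19 -0.28]
```

>>> step_arm(steps=[[[0,0,-1],[0,0,0]],[[0,0,-3],[0,0,0]],[[0,0,-3.5],[0,0,0]],[[2.43,-4.2,0],[0,0,0]],[[2.43,-4.2,0],[0,0,0]],[[2.43,-4.2,0],[0,0,0]],[[2.43,-4.2,0],[0,0,0]],[[2.43,-4.2,0],[0,0,0]],[[0,0,0],[0,0,0]],[[0,0,0],[0,0,0]]])

```text
clock: 22.55
tool_pos: [0.4905, -0.3456, 0.1257]
eef_rot: [0.0, 1.0, 0.0, -0.0]
contact_force: [1.0, 0.6, -2.1]
opening: 0.466
finger_force: 25.0
```

```bash
python3 -c "
from h import *
to(.49,-.348,.11)
P=[]
for n in('top','side'):
    I=[snap(n) for _ in range(4)]; s=I[0]; m=np.mean([a['img'] for a in I],0); s['img']=np.clip(m*1.5-40,0,255).astype(np.uint8)
    P.append(crop(s,*proj(s,[.6116,-.1345,.045]),10,400))
    if n=='top':
        u,v=map(int,proj(s,[.6116,-.1345,.045])); print(u,v); print(m.mean(2)[v-8:v+8,u-8:u+8].round(0).astype(int))
cv2.imwrite('pics/c8.png',np.hstack(P))"
```

```text
pos [ 0.491  -0.3448  0.1258] spread [0.0008 0.0012 0.0001] F [ 0.4  0.7 -2.3] M [0.06 0.   0.01] yaw 0.1 op 0.47 22.7
shift cm [ 0.1  -0.32  1.58]
310 180
[[ 87  88  87  86  85  86  86  85  86  85  84  85  84  84  86  84]
 [ 87  85  86  84  86  86  87  85  85  84  85  86  86  84  85  84]
 [ 87  85  85  86  86  86  86  86  86  84  83  85  86  86  85  84]
 [ 86  85  85  88  86  85  84  84  85  85  85  86  84  84  85  83]
 [ 84  86  86  85  86  87 100 114  99  97  84  86  85  84  83  83]
 [ 86  85  87  90 119 149 152 153 149 148 110  85  85  85  84  83]
 [ 86  86  87  91 159 170 168 167 167 139  97  89  85  85  84  86]
 [ 86  88  90 128 170 168 168 152 118  98 114 131  87  83  85  87]
 [ 87  87 102 162 169 171 167 108  99 131 159 160  86  85  86  85]
 [ 87  87  98 171 170 154 117  94 106 143 171 144 101 100  85  85]
 [ 86  84  91 172 152  97  62  88  97 112 127 109 135 106  86  85]
 [ 86  83  86 170 141  82  55  63  73  82  93 130 159  94  84  85]
 [ 85  85  86 140 161 146  87  67  60 108 151 158 140  85  86  84]
 [ 85  85  86  88 155 173 152 149 150 156 170 150 102  85  87  86]
 [ 87  86  85  79 110 141 159 177 174 169 143 106  85  85  85  85]
 [ 86  86  87  88  85  97 110 124 123 126 103  86  87  86  85  86]]
```

View pics/c8.png

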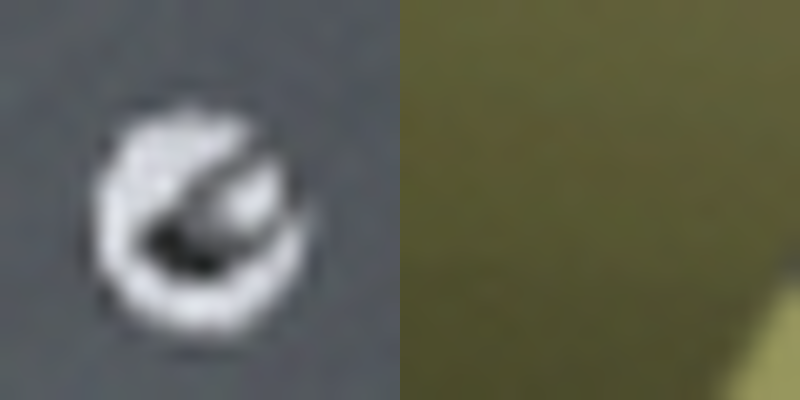

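>>> step_arm(steps=[[[0,0,0],[0,0,10.25]],[[0,0,0],[0,0,10.25]],[[0,0,0],[0,0,10.25]],[[0,0,0],[0,0,10.25]],[[0,0,0],[0,0,0]],[[0,0,0],[0,0,0]]])

```text
clock: 23.9
tool_pos: [0.4902, -0.3461, 0.1254]
eef_rot: [0.349, 0.937, -0.0, -0.001]
contact_force: [0.6, -0.7, -2.3]
opening: 0.47
finger_force: 25.0
```

```bash
python3 -c "
from h import *
to(.4898,-.3475,.102)"
```

```text
pos [ 0.4901 -0.3461  0.1253] spread [0.0001 0.0001 0.0001] F [-0.2 -0.4 -2.5] M [-0.04  0.01 -0.01] yaw -40.9 op 0.468 24.05
shift cm [-0.07 -0.12  2.33]
```

>>> step_arm(steps=[[[-0.07,-0.12,1.2],[0,0,0]],[[0,0,1],[0,0,0]],[[0,0,0.3],[0,0,0]],[[0,0,0.3],[0,0,0]],[[0,0,0.3],[0,0,0]],[[0,0,0],[0,0,0]]])

```text
clock: 24.85
tool_pos: [0.4898, -0.3475, 0.0943]
eef_rot: [0.35, 0.937, -0.0, -0.001]
contact_force: [0.0, -0.0, -3.2]
opening: 0.468
finger_force: 25.0
```

>>> step_arm(steps=[[[0,0,0.3],[0,0,0]],[[0,0,0.2],[0,0,0]],[[0,0,0.2],[0,0,0]],[[0,0,0],[0,0,0]]])

```text
clock: 25.35
tool_pos: [0.4897, -0.3475, 0.0872]
eef_rot: [0.35, 0.937, -0.0, -0.001]
contact_force: [-1.3, 0.2, -2.3]
opening: 0.472
finger_force: 25.0
```

>>> step_arm(steps=[[[0,0,0.5],[0,0,0]],[[0,0,0.7],[0,0,0]],[[0,0,0.7],[0,0,0]],[[0,0,0.7],[0,0,0]],[[0,0,0.5],[0,0,0]],[[0,0,0.2],[0,0,0]],[[0,0,0],[0,0,0]]])

```text
clock: 26.22
tool_pos: [0.4898, -0.3475, 0.0543]
eef_rot: [0.35, 0.937, -0.0, -0.001]
contact_force: [-0.3, 0.2, -3.0]
opening: 0.468
finger_force: 25.0
```

>>> step_arm(steps=[[[0,0,0.2],[0,0,0]],[[0,0,0.1],[0,0,0]],[[0,0,0.1],[0,0,0]],[[0,0,0],[0,0,0]]])

```text
clock: 26.72
tool_pos: [0.4897, -0.3476, 0.0503]
eef_rot: [0.35, 0.937, -0.0, -0.001]
contact_force: [-0.1, -0.3, -2.1]
opening: 0.467
finger_force: 25.0
```

>>> step_arm(steps=[[[0,0,0],[0,0,0]],[[0,0,0],[0,0,0]],[[0,0,0],[0,0,0]],[[0,0,-2],[0,0,0]],[[0,0,-4],[0,0,0]],[[0,0,-4],[0,0,-10.25]],[[0,0,0],[0,0,-10.25]],[[0,0,0],[0,0,-10.25]],[[0,0,0],[0,0,-10.25]],[[0,0,0],[0,0,0]]], claw=1)

```text
clock: 27.98
tool_pos: [0.49, -0.3478, 0.1515]
eef_rot: [0.001, 1.0, -0.0, -0.0]
contact_force: [0.4, 0.5, -0.8]
opening: 1.0
finger_force: 0.0
```

>>> step_arm(steps=[[[0.6,5.2,0],[0,0,0]],[[0.6,5.2,0],[0,0,0]],[[0.6,5.2,0],[0,0,0]],[[0.6,5.2,0],[0,0,0]],[[0.6,5.2,0],[0,0,0]],[[0.6,5.2,0],[0,0,0]],[[0.6,5.2,0],[0,0,0]],[[0.3,4.9,0],[0,0,0]],[[0,0,0],[0,0,0]],[[0,0,0],[0,0,0]],[[0,0,0],[0,0,0]],[[0,0,0],[0,0,0]]])

```text
clock: 29.48
tool_pos: [0.4451, 0.0641, 0.1504]
eef_rot: [0.002, 1.0, -0.0, -0.001]
contact_force: [0.1, 0.3, 0.5]
opening: 1.0
finger_force: 0.0
```

```bash
python3 -c "
from h import *
to(.4448,.0657,.0475)
s=snap('top');d=snap('side'); cv2.imwrite('pics/c9.png',np.hstack([crop(s,*proj(s,[.49,-.346,.04]),26,390),crop(d,*proj(d,[.49,-.346,.04]),26,390)]))"
```

```text
pos [0.4451 0.0645 0.1504] spread [0.     0.0007 0.    ] F [-0.4  0.1 -0. ] M [ 0.02 -0.01 -0.01] yaw -0.1 op 1.001 29.625
shift cm [1.000e-02 1.200e-01 1.029e+01]
```

View pics/c9.png

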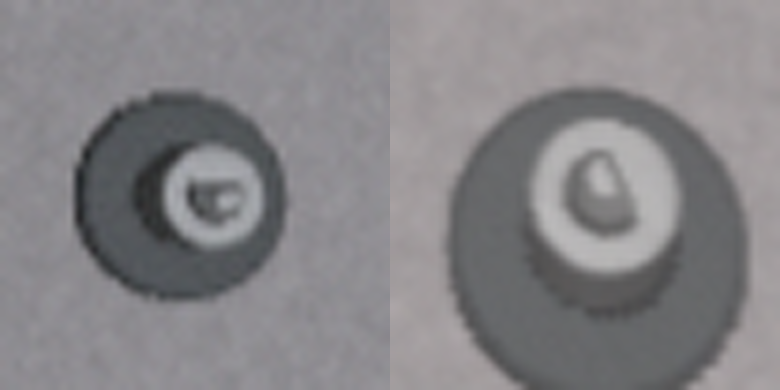

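Spacer is home on the narrow stand. Now the pulley.

>>> step_arm(steps=[[[0,0.1,4],[0,0,0]],[[0,0,3],[0,0,0]],[[0,0,2.2],[0,0,0]],[[0,0,1.1],[0,0,0]],[[0,0,0],[0,0,0]],[[0,0,0],[0,0,0]]])

```text
clock: 30.52
tool_pos: [0.4451, 0.0666, 0.0477]
eef_rot: [0.0, 1.0, 0.0, -0.001]
contact_force: [-0.0, 0.1, -0.6]
opening: 0.995
finger_force: 0.0
```

>>> step_arm(steps=[[[0,0,0],[0,0,0]],[[0,0,0],[0,0,0]],[[0,0,0],[0,0,0]],[[0,0,0],[0,0,0]],[[0,0,0],[0,0,0]],[[0,0,0],[0,0,0]]], claw=-1, grip_force=25)

```text
clock: 31.28
tool_pos: [0.4448, 0.0662, 0.0474]
eef_rot: [0.0, 1.0, -0.0, -0.001]
contact_force: [-0.2, -0.9, -0.4]
opening: 0.363
finger_force: 25.0
```

```bash
python3 -c "
from h import *
to(.6116,-.136,.0475)"
```

```text
pos [0.4449 0.0662 0.0474] spread [0. 0. 0.] F [ 0.1 -0.8 -0.3] M [-0.1  0.  -0. ] yaw -0.0 op 0.363 31.425
shift cm [-16.68 -20.22  -0.03]
```

>>> step_arm(steps=[[[0,0,-2],[0,0,0]],[[0,0,-4],[0,0,0]],[[0,0,-3.5],[0,0,0]],[[-3.33,-4.05,0],[0,0,0]],[[-3.33,-4.05,0],[0,0,0]],[[-3.33,-4.05,0],[0,0,0]],[[-3.33,-4.05,0],[0,0,0]],[[-3.33,-4.05,0],[0,0,0]],[[0,0,0],[0,0,-9.5]],[[0,0,0],[0,0,0]],[[0,0,0],[0,0,0]],[[0,0,0],[0,0,0]]])

```text
clock: 32.98
tool_pos: [0.6111, -0.1353, 0.1422]
eef_rot: [-0.083, 0.997, -0.0, -0.001]
contact_force: [0.3, 0.0, -4.6]
opening: 0.364
finger_force: 24.9
```

```bash
python3 -c "
from h import *
to(.6116,-.136,.1104)"
```

```text
pos [ 0.6112 -0.1354  0.1423] spread [0.0003 0.0004 0.0001] F [-0.1  0.  -4.5] M [0.02 0.03 0.01] yaw 9.5 op 0.364 33.125
shift cm [-0.03 -0.06  3.19]
```

>>> step_arm(steps=[[[0,-0.05,1.5],[0,0,0]],[[0,0,1.5],[0,0,0]],[[0,0,0.3],[0,0,0]],[[0,0,0.3],[0,0,0]],[[0,0,0.3],[0,0,0]],[[0,0,0],[0,0,0]]])

```text
clock: 33.92
tool_pos: [0.6116, -0.1365, 0.1032]
eef_rot: [-0.083, 0.997, -0.0, -0.001]
contact_force: [-0.2, 0.0, -4.0]
opening: 0.368
finger_force: 24.9
```

>>> step_arm(steps=[[[0,0,0.3],[0,0,0]],[[0,0,0.3],[0,0,0]],[[0,0,0.2],[0,0,0]],[[0,0,0],[0,0,0]]])

```text
clock: 34.42
tool_pos: [0.6113, -0.1366, 0.0949]
eef_rot: [-0.083, 0.997, 0.0, -0.001]
contact_force: [-0.8, 0.4, -4.7]
opening: 0.363
finger_force: 24.9
```

Bottom at 0.0515, past the taper without contact; continue to the seat (TCP 0.0614).

>>> step_arm(steps=[[[0,0,0.6],[0,0,0]],[[0,0,0.7],[0,0,0]],[[0,0,0.7],[0,0,0]],[[0,0,0.7],[0,0,0]],[[0,0,0.3],[0,0,0]],[[0,0,0],[0,0,0]]])

```text
clock: 35.17
tool_pos: [0.6112, -0.1365, 0.0648]
eef_rot: [-0.083, 0.997, 0.0, -0.001]
contact_force: [-0.9, -0.2, -5.0]
opening: 0.365
finger_force: 24.8
```

>>> step_arm(steps=[[[0,0,0.15],[0,0,0]],[[0,0,0.1],[0,0,0]],[[0,0,0.05],[0,0,0]],[[0,0,0],[0,0,0]]])

```text
clock: 35.67
tool_pos: [0.6113, -0.1367, 0.0622]
eef_rot: [-0.083, 0.997, -0.0, -0.001]
contact_force: [-1.6, -1.7, -2.6]
opening: 0.364
finger_force: 24.9
```

>>> step_arm(steps=[[[0,0,0.05],[0,0,0]],[[0,0,0],[0,0,0]]])

```text
clock: 35.92
tool_pos: [0.6113, -0.1367, 0.0616]
eef_rot: [-0.083, 0.997, -0.0, -0.001]
contact_force: [-2.5, -1.7, -2.0]
opening: 0.367
finger_force: 24.9
```

>>> step_arm(steps=[[[0,0,0],[0,0,0]],[[0,0,0],[0,0,0]],[[0,0,0],[0,0,0]],[[0,0,-2],[0,0,0]],[[0,0,-4],[0,0,0]],[[0,0,-5],[0,0,0]],[[5,3,-1],[0,0,0]],[[5,3,0],[0,0,0]],[[5,3,0],[0,0,0]],[[5,3,0],[0,0,0]],[[0,0,0],[0,0,0]],[[0,0,0],[0,0,0]]], claw=1)

```text
clock: 37.42
tool_pos: [0.3962, -0.0509, 0.183]
eef_rot: [-0.083, 0.997, -0.0, 0.001]
contact_force: [-0.1, 0.6, -0.3]
opening: 1.002
finger_force: 0.0
```

```bash
python3 -c "
from h import *
s=snap('top');d=snap('side'); L=([.606,.276,.04],[.6116,-.136,.04],[.49,-.347,.04])
cv2.imwrite('pics/c10.png',np.vstack([np.hstack([crop(k,*proj(k,P),26,260) for P in L]) for k in(s,d)]))"
```

```text
(no output)
```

View pics/c10.png

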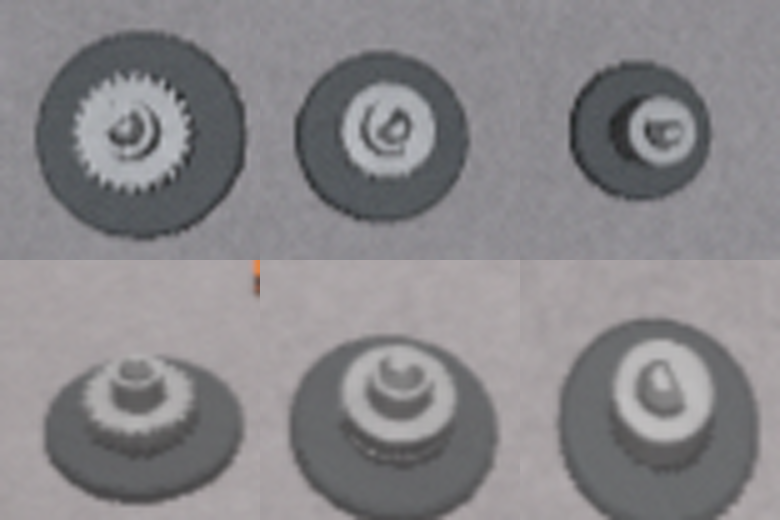

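All three parts sit home and upright, and the arm is clear of them.

```bash
python3 -c "
from h import *
print(finish_job())"
```

```text
the job is handed in; nothing more can be done
None
```

I handed the job in at about 38 s of robot time: gear on the wide stand, pulley on the middle one, spacer on the narrow one, all fully home and released by final pose readings and pictures; the jar, tweezers and loupe were never touched, and `finish_job()` returned no verdict.

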